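Set out the buffers for a three-point pH check

TASK

Set the bench out for a three-point pH check. Stand the three buffer jars upright in the three rings on the mat, one well centred in each ring: the red-capped jar at the end next to the grey stirrer, the yellow-capped jar at the other end and the green-capped jar between them; stand the blue beaker in the middle of the stirrer's round plate, with its lid seated on top. Tip no jar or beaker over and leave the amber jar and the steel weight where they are.

Things in the scene. Friction and masses are not known exactly. Their poses are not given: they have to be found in the camera images.
- jar_red_center (a point): Loose buffer jar, upright: white plastic cylinder with a red screw cap and a red band, 48 mm diameter, 70 mm tall, about 0.14 kg. Point at its centre: on the axis, 35 mm above the underside; z up. Starts standing on the bench (z = 0) on the robot's side of the mat.
- jar_green_center (a point): Loose buffer jar, upright: white plastic cylinder with a green screw cap and a green band, 48 mm diameter, 70 mm tall, about 0.14 kg. Point at its centre: on the axis, 35 mm above the underside; z up. Starts standing on the bench (z = 0) on the robot's side of the mat.
- jar_yellow_center (a point): Loose buffer jar, upright: white plastic cylinder with a yellow screw cap and a yellow band, 48 mm diameter, 70 mm tall, about 0.14 kg. Point at its centre: on the axis, 35 mm above the underside; z up. Starts standing on the bench (z = 0) on the robot's side of the mat.
- beaker_center (a point): Loose empty blue plastic beaker, upright, open top: straight cylinder 58 mm outside diameter, 52 mm inside, 70 mm tall, about 0.09 kg. Point at its centre: on the axis, 35 mm above the underside; z up. Starts standing on the bench.
- lid_knob (a point): Loose lid of the beaker: blue disc 68 mm diameter, 4 mm thick, with a locating plug 40 mm diameter and 5 mm deep under it and an upright black cylindrical knob on top, 20 mm diameter and 30 mm tall; about 0.05 kg. Point at the knob's mid-height on the axis: 24 mm above the plug's underside, 19 mm above the underside of the disc, 15 mm below the knob's top; z up. Starts plug down on the bench. On the beaker the plug sits inside the mouth and the disc rests on the rim.
- mat: Fixed thin dark-teal bench mat, 110 mm (its x) by 340 mm (its y), 2 mm thick, with three white printed rings in a row along its y axis, centred at y = -105, 0 and +105 mm, x = 0; each ring is 72 mm inside diameter, a flat print. Origin at the centre of the underside, on the bench; z up. Its x axis points away from the robot to within about 10 degrees.
- stirrer_plate (a point): Fixed grey magnetic stirrer, a box 130 x 130 mm with a round white plate 112 mm diameter on top, black front panel with a knob. It stands beside one end of the mat, either the left or the right. Point at the centre of the plate's top face, 50 mm above the bench; z up.
- balance: Fixed small white weighing balance, 130 x 130 mm, 45 mm high, with a square steel pan; stands beside the other end of the mat. Not used. Origin at the centre of its underside.
- amber_jar: Bystander: loose amber glass jar with a black cap, 60 mm diameter, 85 mm tall, beyond the mat. Origin at the centre of its underside.
- weight: Bystander: loose steel calibration weight with a top knob, 44 mm diameter, 58 mm tall, 0.5 kg, beyond the mat. Origin at the centre of its underside.
Not all that is in view belongs to the job. What is shaped like the part that bears jar_yellow_center but brown is not meant.

How it is judged:
At the end, for the whole second after the job is handed in: Red jar in the end ring on the stirrer's side, green in the middle ring, yellow in the other, each upright on the mat within 14 mm of ring centre along each mat axis; beaker upright on the plate within 15 mm of its centre; lid level and seated, within 9 mm of the beaker's axis; all at rest (x of jar_green_center in the frame of mat between -0.014 and 0.014 m and y of jar_green_center in the frame of mat between -0.014 and 0.014 m and ((y of stirrer_plate in the frame of mat above 0 m and x of jar_red_center in the frame of mat between -0.014 and 0.014 m and y of jar_red_center in the frame of mat between 0.091 and 0.119 m and x of jar_yellow_center in the frame of mat between -0.014 and 0.014 m and y of jar_yellow_center in the frame of mat between -0.119 and -0.091 m) or (y of stirrer_plate in the frame of mat below 0 m and x of jar_red_center in the frame of mat between -0.014 and 0.014 m and y of jar_red_center in the frame of mat between -0.119 and -0.091 m and x of jar_yellow_center in the frame of mat between -0.014 and 0.014 m and y of jar_yellow_center in the frame of mat between 0.091 and 0.119 m)) and angle between each of jar_red_center, jar_green_center, jar_yellow_center's own z axis and vertical below 0.1 rad and z of jar_red_center in the frame of mat between 0.032 and 0.042 m and z of jar_green_center in the frame of mat between 0.032 and 0.042 m and z of jar_yellow_center in the frame of mat between 0.032 and 0.042 m and horizontal distance between beaker_center and stirrer_plate below 0.015 m and angle between beaker_center's own z axis and vertical below 0.06 rad and z of beaker_center in the frame of stirrer_plate between 0.03 and 0.04 m and horizontal distance between lid_knob and beaker_center below 0.009 m and angle between lid_knob's own z axis and vertical below 0.07 rad and z of lid_knob in the frame of stirrer_plate between 0.084 and 0.094 m and linear speed of each of jar_red, jar_green, jar_yellow, beaker, lid below 0.02 m/s); the robot touches nothing.
It fails at once if the amber jar is disturbed (shifted more than 25 mm) (distance of amber_jar from where it was at the start of the episode above 0.025 m).
It fails at once if the steel weight is disturbed (shifted more than 25 mm) (distance of weight from where it was at the start of the episode above 0.025 m).
It fails at once if a buffer jar or the beaker is tipped over (more than 45 degrees) (angle between any of jar_red_center, jar_green_center, jar_yellow_center, beaker_center's own z axis and vertical above 0.785 rad).
It also fails if it takes over 122 s, if anything falls off the work surface, if the arm or the gripper's body presses on something with over 40 N, if the wrist force passes 120 N, or if a joint passes its speed limit or range.

ROBOT

A 6-joint arm with a two-finger parallel gripper is mounted at the origin on the work surface. World frame = base frame: x ahead of the robot, y to its left, z up, the work surface at z = 0. Lengths are in m, angles in rad, forces in N, time in s.
With the tool pointing down it reaches from about 0.375 to 0.975 m from the base axis. Payload 3.8 kg.
Tool frame: the origin (TCP) lies at the very end of the fingers, on their centre line; the grasp point (between the pads) lies 19 mm behind it; y points along the fingers, x is the direction in which the jaws open and shut, and the axes are right-handed (so a half turn about y gives the same grasp; the last joint's range is limited). The gripper opens to 85 mm and grips with 20 to 120 N. Pads are 22 mm wide; open, the fingers measure 114 mm over their backs; the gripper's body (76 mm by 85 mm) begins 54 mm behind the grasp point. The pads swing forward as they close: fully open they stand 13 mm farther back than shut.
Start: joints at [-1.281, 0.264, 1.604, -0, 1.274, -0.037], TCP at [0.217, -0.639, 0.231] pointing down, gripper open.
Joint ranges: [-2.63, 2.63], [-0.94, 2.18], [0.31, 2.57], [-1.31, 4.45], [0, 2.66], [-2.55, 2.55]. Speed limits (rad/s): [2.57, 2.57, 3.14, 3.14, 3.14, 3.14].

INTERFACE

Orientations are given as a rotation vector (axis times angle).
In Python, from workcell import bot, cams gives the robot as it stands.
- The arm moves only by the tool play_rows, never from a script. Its argument "motion" is a list of rows, each a list of 2 entries, a list of its own where there are three numbers: the shift along the world's x, y, z normalised to -1 to 1, where 1 is 400 mm, then the turn, a rotation vector about the world's x, y, z normalised to -1 to 1, where 1 is pi/4 rad. In form: [[[tx, ty, tz], [ax, ay, az]], ...]. A call has 1 to 10 rows; each row is the pose to reach, as a shift and turn from the pose commanded when the call began; what a row does not reach only later rows make up. A row lasts 1/8 s, in which the tool goes at most 62.5 mm and 10.7 degrees, less where a joint would pass 70% of its speed; a pose out of reach is approached as far as the arm can. A call with a number of a shift or a turn outside -1 to 1 is refused whole. A call with a gripper value outside its range is refused whole. "gripper" is the closure, from 0 (fully open) to 1 (shut), set as the call begins (left out, the last holds). The fingers move at their own pace and stop on an object; "squeeze" is the grip in N (left out, the last holds). Time passes only in rows, so rows that repeat a pose let the fingers close. It gives the time, the measured TCP pose, the force and the opening at its end, in the units of the state.
- bot.read_state(): the state, without advancing time (a new reading comes with each control period).
- cams.read_camera(name): name is "scene" or "top" or "wrist"; returns (picture, depth): 384x512x3 uint8, red, green, blue; 384x512 float32, m along the optical axis (not along the pixel's ray), 0 where there is no reading.
- cams.calibration(name): a dict with "mtx" (3x3 intrinsics, pixels), "R" (3x3) and "t" (3): a world point X has camera coordinates R X + t; the wrist camera has in their place "tool_from_camera" (4x4, takes a point from camera to tool coordinates, whose origin is the TCP and whose axes are the tool frame's). Camera axes: x right, y down, z forward; pixel columns grow to the right and rows downward; lengths in m; the calibration is good to about 2 mm. The wrist camera is an equidistant fisheye: a pixel r from the principal point sees the ray r / f radians off the axis. A picture is of the moment at which its call begins: read the wrist's pose just before it. calibration takes no time and is no camera call.
- bot.finish_job(): hands the job in, once; it reports no verdict.
Trained networks look in the newest picture that a camera, given by its name, has taken for a name from the list of things; names that differ only in an ending like _2 or _b are one class to them, and where a whole thing is asked for, a point or a joint stands for the part that bears it (a point fixed in the world has none). Each returns a list of dicts, best first, with "conf" (0 to 1); they miss things now and then, are a little off and sometimes report something else, mostly with a low value. They report only what shows in the picture. A call takes as long as a camera call. They do not tell look-alikes from the thing itself.
- cams.recognise(camera, label): "xyz" ([x, y, z] in m, in the coordinates of the camera as it stood for that picture, good to about 4 mm: the middle of the surface that is visible of it).
- cams.regions_of(camera, label): "mask" (384x512 bool, what is visible of it).
- cams.mark_of(camera, label): "xyz" ([x, y, z] in m, in the coordinates of the camera as it stood for that picture, good to about 4 mm: a listed point, or the origin of a listed thing).
The state is a dict: "time": time; "q": joint angles; "joint_vel": joint speeds; "joint_torque": joint torques, N m; "tool_pos": TCP position; "tcp_rot": TCP orientation; "wrist_force": force on the tool from outside, world axes, zero at the start; "torque": the same for the moment, N m; "width": opening from 0.0 (shut) to 1.0 (fully open).
Only numpy, scipy, OpenCV 4.12 (cv2) and the standard library are available. Lean on these libraries where they do the work, as an engineer would, in place of code of your own. Each camera call takes 0.05 s, during which the arm holds its last target.

## Working session

There is one attempt and no reset: what is moved stays moved. The work goes in short steps, Python scripts to look and compute and a tool call to move; the robot and the scene stay as the last step left them, time stands still between calls to the robot, and variables do not carry over. Pictures are saved under pics/ and viewed, and the job is handed in when it is done.

Besides the shell and the picture viewer there is one more tool, called after ">>>" by a JSON object that holds its "method" and its "body", one argument or row to a line. play_rows: Moves the arm, as the interface text tells. Its arguments: {"type":"object","properties":{"motion":{"type":"array","items":{"type":"array"}},"gripper":{"type":"number"},"squeeze":{"type":"number"}},"required":["motion"]}

```bash
ls; mkdir -p pics; cat > h.py <<'E'
import numpy as np, cv2
from workcell import bot, cams
def snap(cam,fn=None):
    p,d=cams.read_camera(cam)
    if fn: cv2.imwrite('pics/'+fn,p[:,:,::-1])
    return p,d
def world(cam,u,v,d):
    c=cams.calibration(cam);K=np.array(c['mtx']);R=np.array(c['R']);t=np.array(c['t'])
    pc=np.linalg.inv(K)@np.array([u,v,1.0])*d
    return R.T@(pc-t)
def c2w(cam,x):
    c=cams.calibration(cam);return np.array(c['R']).T@(np.array(x)-np.array(c['t']))
E
python3 - <<'E'
from h import *
snap('scene','s0.png');snap('top','t0.png');snap('wrist','w0.png')
print(bot.read_state())
for c in('scene','top','wrist'):print(c,cams.calibration(c))
E
```

```text
pics
{'time': 0.15, 'q': array([-1.28090393e+00,  2.64587776e-01,  1.60506725e+00,  3.12564628e-06,
        1.27370090e+00, -3.68841833e-02]), 'joint_vel': array([-0.00019594, -0.00111659, -0.00430374, -0.00021933,  0.0007763 ,
       -0.00104771]), 'joint_torque': array([ 2.99717540e-04, -5.15904987e+01, -3.67959523e+01, -4.81903055e-05,
        8.03551491e-03, -1.94976485e-05]), 'tool_pos': array([ 0.21651596, -0.63873108,  0.23023911]), 'tcp_rot': array([-1.34514366,  0.96619383, -0.96388779]), 'wrist_force': array([ 0.1765747 , -0.08147024,  0.22790266]), 'torque': array([-0.00937114, -0.0317229 ,  0.03152566]), 'width': 1.0006223460517953}
scene {'mtx': array([[403.47875061,   0.        , 262.60322314],
       [  0.        , 403.47875061, 180.1723601 ],
       [  0.        ,   0.        ,   1.        ]]), 'R': array([[ 0.59506557,  0.80345533,  0.01888143],
       [ 0.59012359, -0.42087509, -0.68892548],
       [-0.54557412,  0.42109821, -0.72458621]]), 't': array([-0.31168634, -0.22357577,  1.31438647])}
top {'mtx': array([[366.80968547,   0.        , 256.49034672],
       [  0.        , 366.80968547, 191.31636567],
       [  0.        ,   0.        ,   1.        ]]), 'R': array([[ 0.00647176, -0.99997601, -0.0024707 ],
       [-0.99597286, -0.00622487, -0.08943884],
       [ 0.08942132,  0.00303958, -0.99598925]]), 't': array([0.04659798, 0.50564539, 0.89443752])}
wrist {'mtx': array([[297.31863964,   0.        , 258.34613224],
       [  0.        , 297.31863964, 196.82043304],
       [  0.        ,   0.        ,   1.        ]]), 'tool_from_camera': array([[ 9.99998503e-01,  1.72818136e-03,  8.20286878e-05,
         7.54579557e-04],
       [ 4.01166124e-04, -2.77729612e-01,  9.60659202e-01,
        -1.43105743e-01],
       [ 1.68297512e-03, -9.60657731e-01, -2.77729889e-01,
         7.02306849e-02],
       [ 0.00000000e+00,  0.00000000e+00,  0.00000000e+00,
         1.00000000e+00]])}
```

View pics/t0.png

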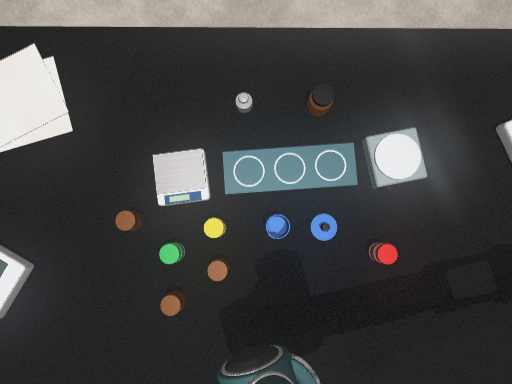

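View pics/s0.png

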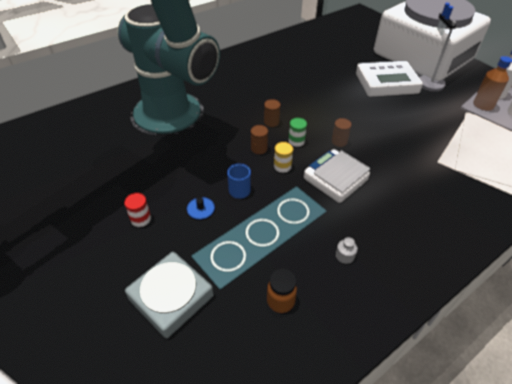

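Top view: red jar (387,254), yellow (214,228), green (170,254), brown look-alikes (126,220), (218,270) and (171,304). The beaker is at (278,226), the lid at (324,227) and the stirrer at (397,157) on the right (-y). The balance is on the left. Next I'll measure them.

```bash
cat > m.py <<'E'
from h import *
def plane(cam,u,v,z):
    c=cams.calibration(cam);K=np.array(c['mtx']);R=np.array(c['R']);t=np.array(c['t'])
    o=-R.T@t; r=R.T@np.linalg.inv(K)@np.array([u,v,1.0])
    return o+r*(z-o[2])/r[2]
def topblob(p,d,u,v,z,rad=20,cam='top',tol=0.008):
    # pixels near (u,v) whose depth puts them at height z
    H,W=d.shape; vv,uu=np.mgrid[0:H,0:W]
    c=cams.calibration(cam);K=np.array(c['mtx']);R=np.array(c['R']);t=np.array(c['t'])
    pc=np.stack([(uu-K[0,2])/K[0,0]*d,(vv-K[1,2])/K[1,1]*d,d],-1)
    X=(pc-t)@R
    m=(np.hypot(uu-u,vv-v)<rad)&(abs(X[...,2]-z)<tol)&(d>0)
    P=X[m]
    (cx,cy),r=cv2.minEnclosingCircle(P[:,:2].astype(np.float32))
    return P.mean(0),m.sum(),(cx,cy,r)
E
python3 - <<'E'
from m import *
p,d=snap('top')
for n,u,v,z in [('red',387,254,.07),('green',170,254,.07),('yellow',214,228,.07),('b1',126,220,.07),('b2',218,270,.07),('b3',171,304,.07),('beaker',278,226,.07),('lidknob',325,227,.039),('lid',324,227,.009),('stir',397,157,.05),('amber',320,98,.085),('weight',244,100,.058),('bal',180,178,.045)]:
    P,k,c=topblob(p,d,u,v,z,rad=40 if n in('stir','bal') else 20,tol=.012 if n!='lid' else .006)
    print(n,P.round(4),k,np.round(c,4))
for l in ['jar_red_center','jar_green_center','jar_yellow_center','beaker_center','lid_knob','mat','stirrer_plate']:
    print(l,[(c2w('top',r['xyz']).round(4),round(r['conf'],2)) for r in cams.mark_of('top',l)])
# mat fit
hsv=cv2.cvtColor(p,cv2.COLOR_RGB2HSV)
m=((hsv[...,0]>80)&(hsv[...,0]<105)&(hsv[...,1]>80)&(hsv[...,2]>50)).astype(np.uint8)
m[:, :215]=0;m[:,365:]=0;m[:135]=0;m[200:]=0
m=cv2.morphologyEx(m,cv2.MORPH_CLOSE,np.ones((9,9)))
vv,uu=np.nonzero(m)
W=np.array([plane('top',a,b,.002)[:2] for a,b in zip(uu,vv)],np.float32)
print('mat',cv2.minAreaRect(W),len(W))
g=cv2.cvtColor(p,cv2.COLOR_RGB2GRAY)
w=((g>130)).astype(np.uint8);w[:, :225]=0;w[:,355:]=0;w[:145]=0;w[192:]=0
n,lab=cv2.connectedComponents(w)
for i in range(1,n):
    v_,u_=np.nonzero(lab==i)
    if len(u_)>30:
        Q=np.array([plane('top',a,b,.002)[:2] for a,b in zip(u_,v_)],np.float32)
        print('ring',cv2.minEnclosingCircle(Q),Q.mean(0))
cv2.imwrite('pics/t1.png',cv2.resize(p[190:330,90:420,::-1],None,fx=2.4,fy=2.4,interpolation=cv2.INTER_CUBIC))
E
```

```text
red [ 0.3568 -0.2538  0.0709] 363 [ 0.3561 -0.2552  0.0244]
green [0.354  0.2518 0.0714] 349 [0.3533 0.2529 0.024 ]
yellow [0.4147 0.1499 0.0717] 328 [0.4144 0.1501 0.0239]
b1 [0.4304 0.3569 0.0712] 350 [0.4298 0.3584 0.0243]
b2 [0.3164 0.1398 0.0715] 343 [0.3157 0.1402 0.0241]
b3 [0.2378 0.2459 0.0714] 371 [0.2369 0.2469 0.0239]
beaker [ 0.4192 -0.0026  0.0702] 107 [ 4.191e-01 -3.000e-04  2.880e-02]
lidknob [ 0.4184 -0.1179  0.0391] 59 [ 0.4179 -0.1189  0.0099]
lid [ 0.417  -0.1183  0.0091] 639 [ 0.4181 -0.1211  0.0503]
stir [ 0.5891 -0.2905  0.0485] 2734 [ 0.5899 -0.2923  0.0882]
amber [ 0.732  -0.1066  0.0853] 412 [ 0.7336 -0.1075  0.0269]
weight [0.7332 0.0841 0.0575] 73 [0.7341 0.0843 0.0121]
bal [0.5384 0.237  0.0445] 2593 [0.5398 0.238  0.0868]
jar_red_center [(array([ 0.357 , -0.2537,  0.0374]), 0.76)]
jar_green_center [(array([0.3544, 0.2525, 0.0368]), 0.97)]
jar_yellow_center [(array([0.2385, 0.2487, 0.0351]), 0.98), (array([0.3161, 0.1409, 0.0338]), 0.84), (array([0.4331, 0.3604, 0.0347]), 0.78), (array([0.4161, 0.1534, 0.038 ]), 0.57), (array([ 0.7355,  0.0859, -0.0031]), 0.15)]
beaker_center [(array([ 0.42  , -0.0028,  0.0304]), 0.73)]
lid_knob [(array([ 0.4171, -0.1199,  0.0208]), 0.95)]
mat [(array([ 0.5692, -0.0345,  0.0026]), 0.87)]
stirrer_plate []
mat ((0.5750436186790466, -0.0391087532043457), (0.10668003559112549, 0.31878167390823364), 2.256897211074829) 2042Traceback (most recent call last):
  File "<stdin>", line 22, in <module>
  File "m.py", line 3, in plane
    c=cams.calibration(cam);K=np.array(c['mtx']);R=np.array(c['R']);t=np.array(c['t'])
ValueError: time passes only in moves, steps and waits
```

```bash
python3 - <<'E'
s=open('m.py').read()
s=s.replace("from h import *","from h import *\nCAL={}\ndef cal(c):\n    if c not in CAL: CAL[c]=cams.calibration(c)\n    return CAL[c]\n").replace("cams.calibration(cam);K","cal(cam);K")
open('m.py','w').write(s)
E
python3 - <<'E'
from m import *
p,d=snap('top')
cv2.imwrite('pics/t1.png',cv2.resize(p[190:330,90:420,::-1],None,fx=2.4,fy=2.4,interpolation=cv2.INTER_CUBIC))
cv2.imwrite('pics/t2.png',cv2.resize(p[120:210,210:440,::-1],None,fx=3.4,fy=3.4,interpolation=cv2.INTER_CUBIC))
g=p.min(2).astype(int)
w=((g>140)).astype(np.uint8);w[:, :225]=0;w[:,355:]=0;w[:145]=0;w[192:]=0
n,lab=cv2.connectedComponents(w)
for i in range(1,n):
    v_,u_=np.nonzero(lab==i)
    if len(u_)>30:
        Q=np.array([plane('top',a,b,.002)[:2] for a,b in zip(u_,v_)],np.float32)
        print('ring',cv2.minEnclosingCircle(Q),Q.mean(0),len(Q))
w=(g>200).astype(np.uint8);w[:,:370]=0;w[:,425:]=0;w[:128]=0;w[188:]=0
n,lab,st,ce=cv2.connectedComponentsWithStats(w)
for i in range(1,n):
    if st[i,4]>200:
        v_,u_=np.nonzero(lab==i)
        Q=np.array([plane('top',a,b,.05)[:2] for a,b in zip(u_,v_)],np.float32)
        print('plate',cv2.minEnclosingCircle(Q),Q.mean(0),len(Q))
hsv=cv2.cvtColor(p,cv2.COLOR_RGB2HSV)
b=((hsv[...,0]>100)&(hsv[...,0]<125)&(hsv[...,1]>120)&(hsv[...,2]>60)).astype(np.uint8)
n,lab,st,ce=cv2.connectedComponentsWithStats(b)
for i in range(1,n):
    if st[i,4]>100:
        v_,u_=np.nonzero(lab==i)
        for z in(.009,.07):
            Q=np.array([plane('top',a,b_,z)[:2] for a,b_ in zip(u_,v_)],np.float32)
            print('blue',z,ce[i],cv2.minEnclosingCircle(Q))
E
```

```text
ring ((0.5767273902893066, -0.13905368745326996), 0.04107535630464554) [ 0.57696575 -0.13872218] 194
ring ((0.5685797929763794, -0.03450704738497734), 0.041153691709041595) [ 0.56832796 -0.03346193] 196
ring ((0.5604246258735657, 0.07129375636577606), 0.041260965168476105) [0.5601704 0.0708416] 197
plate ((0.5921929478645325, -0.2950992286205292), 0.05637924373149872) [ 0.59180963 -0.29489103] 1628
blue 0.009 [277.50505051 225.81010101] ((0.42019855976104736, -0.003858153708279133), 0.03209289163351059)
blue 0.07 [277.50505051 225.81010101] ((0.4204042851924896, -0.000510542537085712), 0.029988041147589684)
blue 0.009 [323.15526802 226.64140481] ((0.41887524724006653, -0.11920279264450073), 0.03517134115099907)
blue 0.07 [323.15526802 226.64140481] ((0.41916805505752563, -0.10826658457517624), 0.032863982021808624)
```

```bash
python3 - <<'E'
import cv2,numpy as np
a=cv2.imread('pics/t1.png');print(a.shape)
E
```

```text
(336, 792, 3)
```

View pics/t1.png

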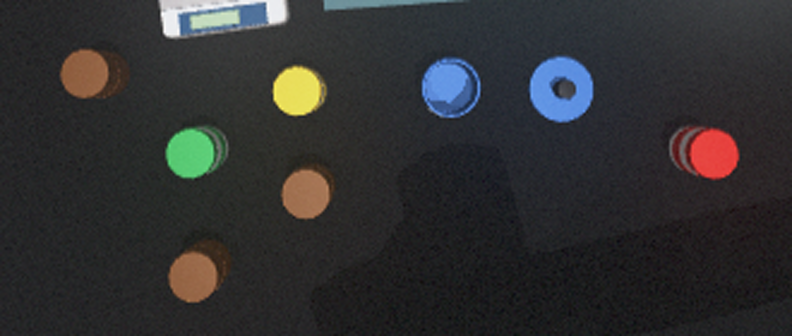

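View pics/t2.png

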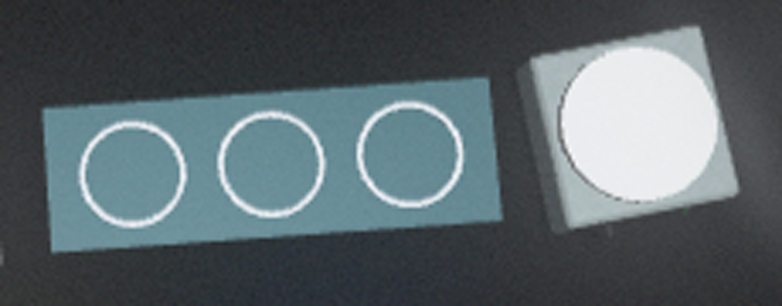

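```bash
python3 - <<'E'
from m import *
from scipy.spatial.transform import Rotation as Ro
s=bot.read_state();R=Ro.from_rotvec(s['tcp_rot']).as_matrix();print(R.round(3),s['time'],s['tool_pos'])
a=np.degrees(np.arctan2(R[1,0],R[0,0]));print('jaw az',a)
for n,x in dict(red=(.356,-.254),green=(.354,.253),yel=(.4145,.15),beak=(.42,-.0015),lid=(.418,-.119),st=(.592,-.295)).items():print(n,np.degrees(np.arctan2(x[1],x[0])))
E
```

```text
[[ 0.321  0.     0.947]
 [-0.947 -0.     0.321]
 [ 0.    -1.     0.   ]] 0.6 [ 0.21667948 -0.63928961  0.231334  ]
jaw az -71.27753799962996
red -35.507217518654244
green 35.55298524005076
yel 19.894267318726136
beak -0.2046269139658639
lid -15.891069956855471
st -26.487572144503226
```

>>> {"method": "play_rows", "body": {
  "motion": [
    [[0.12, 0.32, -0.03], [0, 0, 0.25]],
    [[0.24, 0.64, -0.05], [0, 0, 0.5]],
    [[0.348, 0.963, -0.078], [0, 0, 0.8]],
    [[0.348, 0.963, -0.078], [0, 0, 0.8]],
    [[0.348, 0.963, -0.078], [0, 0, 0.8]],
    [[0.348, 0.963, -0.078], [0, 0, 0.8]],
    [[0.348, 0.963, -0.078], [0, 0, 0.8]],
    [[0.348, 0.963, -0.078], [0, 0, 0.8]],
    [[0.348, 0.963, -0.078], [0, 0, 0.8]]
  ],
  "gripper": 0
}}

```text
time: 1.72
tool_pos: [0.3561, -0.2545, 0.2005]
tcp_rot: [-1.517, 0.481, -0.482]
wrist_force: [-0.7, 0.3, 0.1]
width: 1.0
```

```bash
cat >> m.py <<'E'
from scipy.spatial.transform import Rotation as Ro
def proj_wrist(X,s):
    c=cal('wrist');T=np.array(c['tool_from_camera']);K=np.array(c['mtx'])
    R=Ro.from_rotvec(s['tcp_rot']).as_matrix();pt=R.T@(np.array(X)-s['tool_pos'])
    pc=T[:3,:3].T@(pt-T[:3,3]);th=np.arctan2(np.hypot(pc[0],pc[1]),pc[2]);ph=np.arctan2(pc[1],pc[0])
    return K[0,2]+K[0,0]*th*np.cos(ph),K[1,2]+K[0,0]*th*np.sin(ph)
E
python3 - <<'E'
from m import *
s=bot.read_state();p,d=snap('wrist')
im=p[:,:,::-1].copy()
for z in (0.07,):
  for a in np.linspace(0,6.28,25):
    u,v=proj_wrist((.356+.024*np.cos(a),-.254+.024*np.sin(a),z),s);cv2.circle(im,(int(round(u)),int(round(v))),1,(0,255,0),-1)
cv2.imwrite('pics/w1.png',im)
E
```

```text
(no output)
```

View pics/w1.png

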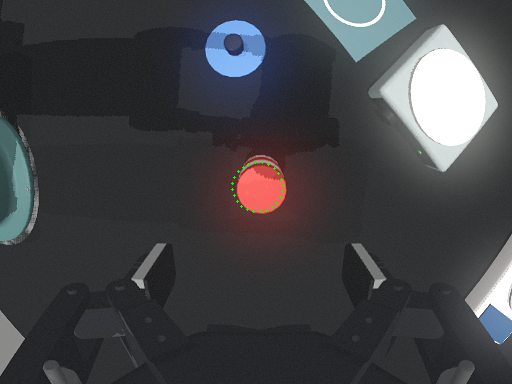

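The wrist view puts the red cap at (261,188), and the projected circle is within about 3 px of it. I'll grasp.

>>> {"method": "play_rows", "body": {
  "motion": [
    [[0.002, 0, -0.1], [0, 0, 0]],
    [[0.002, 0, -0.2], [0, 0, 0]],
    [[0.002, 0, -0.3], [0, 0, 0]],
    [[0.002, 0, -0.38], [0, 0, 0]],
    [[0.002, 0, -0.43], [0, 0, 0]],
    [[0.002, 0, -0.43], [0, 0, 0]]
  ]
}}

```text
time: 2.52
tool_pos: [0.355, -0.2541, 0.0265]
tcp_rot: [-1.515, 0.487, -0.48]
wrist_force: [-0.6, 0.7, -0.4]
width: 1.0
```

>>> {"method": "play_rows", "body": {
  "motion": [
    [[0, 0, 0], [0, 0, 0]],
    [[0, 0, 0], [0, 0, 0]],
    [[0, 0, 0], [0, 0, 0]],
    [[0, 0, 0], [0, 0, 0]],
    [[0, 0, 0], [0, 0, 0]],
    [[0, 0, 0], [0, 0, 0]],
    [[0, 0, 0], [0, 0, 0]],
    [[0, 0, 0], [0, 0, 0]]
  ],
  "gripper": 1,
  "squeeze": 35
}}

```text
time: 3.52
tool_pos: [0.3578, -0.2552, 0.0296]
tcp_rot: [-1.518, 0.48, -0.484]
wrist_force: [-1.1, -2.5, 6.8]
width: 0.556
```

>>> {"method": "play_rows", "body": {
  "motion": [
    [[0, 0, 0.06], [0, 0, 0]],
    [[0, 0, 0.18], [0, 0, 0]],
    [[0, 0, 0.3], [0, 0, 0]],
    [[0.1, 0.05, 0.355], [0, 0, 0.15]],
    [[0.22, 0.11, 0.355], [0, 0, 0.33]],
    [[0.34, 0.18, 0.355], [0, 0, 0.5]],
    [[0.46, 0.24, 0.355], [0, 0, 0.65]],
    [[0.55, 0.287, 0.355], [0, 0, 0.78]],
    [[0.55, 0.287, 0.355], [0, 0, 0.78]],
    [[0.55, 0.287, 0.355], [0, 0, 0.78]]
  ]
}}

```text
time: 4.78
tool_pos: [0.5756, -0.139, 0.1693]
tcp_rot: [-1.571, 0.004, -0.001]
wrist_force: [-0.6, -0.1, -1.9]
width: 0.551
```

>>> {"method": "play_rows", "body": {
  "motion": [
    [[0, 0, -0.08], [0, 0, 0]],
    [[0, 0, -0.17], [0, 0, 0]],
    [[0, 0, -0.25], [0, 0, 0]],
    [[0, 0, -0.3], [0, 0, 0]],
    [[0, 0, -0.325], [0, 0, 0]],
    [[0, 0, -0.338], [0, 0, 0]],
    [[0, 0, -0.345], [0, 0, 0]],
    [[0, 0, -0.345], [0, 0, 0]]
  ]
}}

```text
time: 5.78
tool_pos: [0.5773, -0.1394, 0.0328]
tcp_rot: [-1.571, 0.001, -0.003]
wrist_force: [0.6, 0.0, -2.1]
width: 0.553
```

```bash
python3 - <<'E'
from m import *
s=bot.read_state();print(s['tool_pos'],s['wrist_force'])
p,d=snap('wrist','w2.png')
E
```

```text
[ 0.57731823 -0.13941846  0.03278949] [ 0.58473317  0.00351311 -2.08460728]
```

View pics/w2.png

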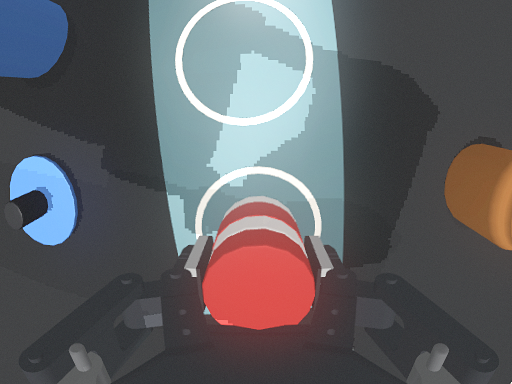

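The jar looks centred in the ring with its base just above the mat. I'll lower it 2 mm, then release.

>>> {"method": "play_rows", "body": {
  "motion": [
    [[0, 0, -0.003], [0, 0, 0]],
    [[0, 0, -0.006], [0, 0, 0]],
    [[0, 0, -0.006], [0, 0, 0]]
  ]
}}

```text
time: 6.2
tool_pos: [0.5774, -0.1394, 0.0316]
tcp_rot: [-1.571, 0.001, -0.003]
wrist_force: [-2.5, 0.4, 7.9]
width: 0.547
```

>>> {"method": "play_rows", "body": {
  "motion": [
    [[0, 0, 0], [0, 0, 0]],
    [[0, 0, 0], [0, 0, 0]],
    [[0, 0, 0], [0, 0, 0]],
    [[0, 0, 0], [0, 0, 0]],
    [[0, 0, 0], [0, 0, 0]],
    [[0, 0, 0], [0, 0, 0]]
  ],
  "gripper": 0
}}

```text
time: 6.95
tool_pos: [0.5766, -0.1393, 0.0296]
tcp_rot: [-1.571, 0.002, -0.002]
wrist_force: [-0.4, -0.2, 0.4]
width: 0.999
```

The candidates for the yellow jar are yellow-capped (214,228) and brown (126,220), (218,270), (171,304). The enlarged crop shows a true yellow cap at (214,228), so that is the one.

>>> {"method": "play_rows", "body": {
  "motion": [
    [[0, 0, 0.15], [0, 0, 0]],
    [[0, 0, 0.3], [0, 0, 0]],
    [[0, 0, 0.426], [0, 0, 0]],
    [[-0.08, 0.14, 0.426], [0, 0, -0.2]],
    [[-0.16, 0.28, 0.426], [0, 0, -0.4]],
    [[-0.24, 0.42, 0.426], [0, 0, -0.6]],
    [[-0.32, 0.56, 0.426], [0, 0, -0.8]],
    [[-0.406, 0.723, 0.426], [0, 0, -1]],
    [[-0.406, 0.723, 0.426], [0, 0, -1]],
    [[-0.406, 0.723, 0.426], [0, 0, -1]]
  ]
}}

```text
time: 8.2
tool_pos: [0.4135, 0.1511, 0.2002]
tcp_rot: [-1.482, 0.613, -0.614]
wrist_force: [0.0, 1.1, 0.4]
width: 0.998
```

```bash
python3 - <<'E'
from m import *
s=bot.read_state();print(s['tool_pos'],s['q'],s['time']);p,d=snap('wrist')
im=p[:,:,::-1].copy()
for c in((.4145,.15),(.354,.253)):
  for a in np.linspace(0,6.28,25):
    u,v=proj_wrist((c[0]+.024*np.cos(a),c[1]+.024*np.sin(a),.07),s);cv2.circle(im,(int(round(u)),int(round(v))),1,(255,0,255),-1)
cv2.imwrite('pics/w3.png',im)
p,d=snap('top','t3.png')
for n,u,v,z in [('red',330,160,.072),('yellow',214,228,.07)]:
    print(n,topblob(p,d,u,v,z,rad=22))
E
```

```text
[0.41345016 0.15112444 0.2002114 ] [ 2.93810145e-01 -1.70938843e-01  2.11624175e+00  3.92905638e-05
  1.19585804e+00  1.07875847e+00] 8.2
red (array([ 0.57550259, -0.13880972,  0.07296417]), np.int64(323), (0.5757790207862854, -0.13948574662208557, 0.024188395589590073))
yellow (array([nan, nan, nan]), np.int64(0), (0.0, 0.0, 0.0))m.py:20: RuntimeWarning: Mean of empty slice.
  return P.mean(0),m.sum(),(cx,cy,r)
  ret = um.true_divide(
```

View pics/w3.png

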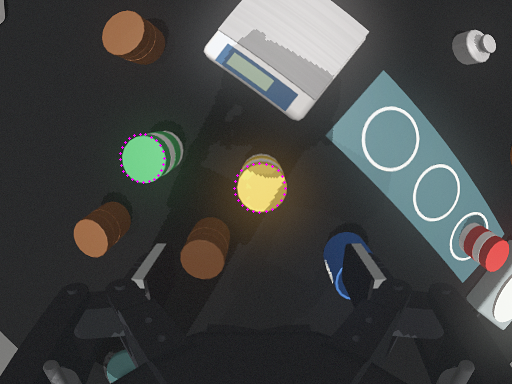

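View pics/t3.png

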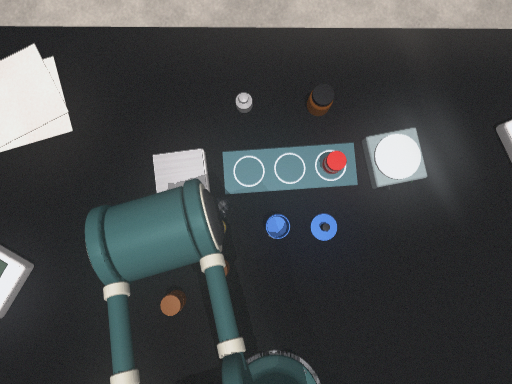

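The red jar is within about 1 mm of the ring centre. The projected circles also match the yellow and green caps. I'll grasp the yellow jar.

>>> {"method": "play_rows", "body": {
  "motion": [
    [[0, 0, -0.1], [0, 0, 0]],
    [[0, 0, -0.2], [0, 0, 0]],
    [[0, 0, -0.3], [0, 0, 0]],
    [[0, 0, -0.38], [0, 0, 0]],
    [[0, 0, -0.43], [0, 0, 0]],
    [[0, 0, -0.43], [0, 0, 0]]
  ]
}}

```text
time: 9.05
tool_pos: [0.4132, 0.1483, 0.0264]
tcp_rot: [-1.484, 0.621, -0.615]
wrist_force: [-0.5, 0.1, -1.0]
width: 0.999
```

>>> {"method": "play_rows", "body": {
  "motion": [
    [[0, 0, 0], [0, 0, 0]],
    [[0, 0, 0], [0, 0, 0]],
    [[0, 0, 0], [0, 0, 0]],
    [[0, 0, 0], [0, 0, 0]],
    [[0, 0, 0], [0, 0, 0]],
    [[0, 0, 0], [0, 0, 0]],
    [[0, 0, 0], [0, 0, 0]]
  ],
  "gripper": 1,
  "squeeze": 35
}}

```text
time: 9.93
tool_pos: [0.4158, 0.1501, 0.0294]
tcp_rot: [-1.48, 0.614, -0.618]
wrist_force: [0.7, -2.7, 6.6]
width: 0.553
```

>>> {"method": "play_rows", "body": {
  "motion": [
    [[0, 0, 0.06], [0, 0, 0]],
    [[0, 0, 0.18], [0, 0, 0]],
    [[0, 0, 0.3], [0, 0, 0]],
    [[0.07, -0.04, 0.355], [0, 0, 0.2]],
    [[0.14, -0.08, 0.355], [0, 0, 0.4]],
    [[0.22, -0.12, 0.355], [0, 0, 0.6]],
    [[0.3, -0.16, 0.355], [0, 0, 0.8]],
    [[0.364, -0.198, 0.355], [0, 0, 1]],
    [[0.364, -0.198, 0.355], [0, 0, 1]],
    [[0.364, -0.198, 0.355], [0, 0, 1]]
  ]
}}

```text
time: 11.18
tool_pos: [0.5587, 0.071, 0.1692]
tcp_rot: [-1.571, 0.005, -0.002]
wrist_force: [-0.3, -0.6, -1.5]
width: 0.55
```

>>> {"method": "play_rows", "body": {
  "motion": [
    [[0, 0, -0.08], [0, 0, 0]],
    [[0, 0, -0.17], [0, 0, 0]],
    [[0, 0, -0.25], [0, 0, 0]],
    [[0, 0, -0.3], [0, 0, 0]],
    [[0, 0, -0.325], [0, 0, 0]],
    [[0, 0, -0.338], [0, 0, 0]],
    [[0, 0, -0.345], [0, 0, 0]],
    [[0, 0, -0.35], [0, 0, 0]],
    [[0, 0, -0.35], [0, 0, 0]]
  ]
}}

```text
time: 12.3
tool_pos: [0.5606, 0.0708, 0.0314]
tcp_rot: [-1.571, 0.002, -0.004]
wrist_force: [-2.4, 0.2, 3.7]
width: 0.553
```

```bash
python3 - <<'E'
from m import *
s=bot.read_state();print(s['tool_pos'],s['wrist_force'])
p,d=snap('wrist','w4.png')
E
```

```text
[0.56063346 0.0708332  0.03142614] [-2.42829388  0.21044209  3.69611346]
```

View pics/w4.png

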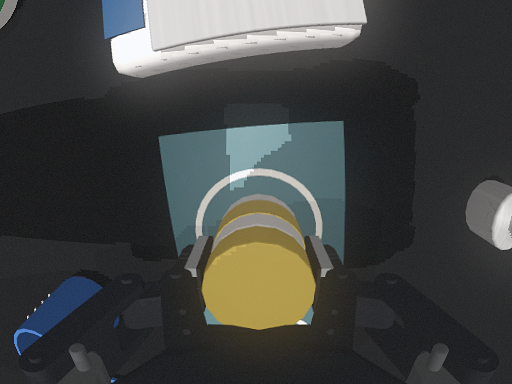

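>>> {"method": "play_rows", "body": {
  "motion": [
    [[0, 0, 0], [0, 0, 0]],
    [[0, 0, 0], [0, 0, 0]],
    [[0, 0, 0], [0, 0, 0]],
    [[0, 0, 0], [0, 0, 0]],
    [[0, 0, 0], [0, 0, 0]],
    [[0, 0, 0], [0, 0, 0]]
  ],
  "gripper": 0
}}

```text
time: 13.1
tool_pos: [0.5599, 0.0707, 0.03]
tcp_rot: [-1.571, 0.002, -0.002]
wrist_force: [1.3, -0.4, -0.5]
width: 0.997
```

>>> {"method": "play_rows", "body": {
  "motion": [
    [[0, 0, 0.15], [0, 0, 0]],
    [[0, 0, 0.3], [0, 0, 0]],
    [[0, 0, 0.425], [0, 0, 0]],
    [[-0.1, 0.09, 0.425], [0, 0, 0]],
    [[-0.2, 0.18, 0.425], [0, 0, 0]],
    [[-0.31, 0.27, 0.425], [0, 0, 0]],
    [[-0.41, 0.36, 0.425], [0, 0, 0]],
    [[-0.516, 0.455, 0.425], [0, 0, 0]],
    [[-0.516, 0.455, 0.425], [0, 0, 0]],
    [[-0.516, 0.455, 0.425], [0, 0, 0]]
  ]
}}

```text
time: 14.35
tool_pos: [0.3536, 0.2528, 0.2003]
tcp_rot: [-1.571, 0.001, -0.002]
wrist_force: [-0.8, -0.2, -0.3]
width: 1.004
```

```bash
python3 - <<'E'
from m import *
s=bot.read_state();print(s['tool_pos'],s['q'],s['time']);p,d=snap('wrist')
im=p[:,:,::-1].copy()
for c in((.354,.253),):
  for a in np.linspace(0,6.28,25):
    u,v=proj_wrist((c[0]+.024*np.cos(a),c[1]+.024*np.sin(a),.07),s);cv2.circle(im,(int(round(u)),int(round(v))),1,(255,0,255),-1)
cv2.imwrite('pics/w5.png',im)
p,d=snap('top','t5.png')
for n,u,v,z in [('red',335,160,.072),('yellow',250,167,.072)]:
    print(n,topblob(p,d,u,v,z,rad=22))
E
```

```text
[0.35363164 0.25279341 0.20026372] [ 5.63739536e-01 -1.82939289e-01  2.12608960e+00 -5.75952458e-04
  1.19773948e+00  5.65719999e-01] 14.35
red (array([ 0.57550392, -0.13873423,  0.07303668]), np.int64(322), (0.5758739709854126, -0.13947926461696625, 0.02422633208334446))
yellow (array([0.55943743, 0.07147739, 0.07317521]), np.int64(319), (0.5599846243858337, 0.07171879708766937, 0.023891765624284744))
```

View pics/w5.png

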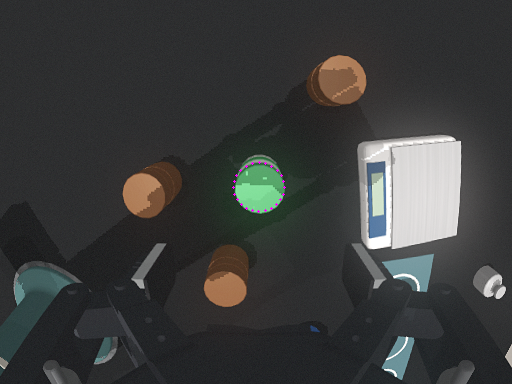

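The yellow jar is within about 1 mm of its ring centre. The green cap at (260,187) matches the projection. I'll grasp it.

>>> {"method": "play_rows", "body": {
  "motion": [
    [[0, 0, -0.1], [0, 0, 0]],
    [[0, 0, -0.2], [0, 0, 0]],
    [[0, 0, -0.3], [0, 0, 0]],
    [[0, 0, -0.38], [0, 0, 0]],
    [[0, 0, -0.43], [0, 0, 0]],
    [[0, 0, -0.43], [0, 0, 0]]
  ]
}}

```text
time: 15.2
tool_pos: [0.3529, 0.2508, 0.0263]
tcp_rot: [-1.573, 0.007, -0.001]
wrist_force: [-1.0, -0.0, -1.1]
width: 1.0
```

>>> {"method": "play_rows", "body": {
  "motion": [
    [[0, 0, 0], [0, 0, 0]],
    [[0, 0, 0], [0, 0, 0]],
    [[0, 0, 0], [0, 0, 0]],
    [[0, 0, 0], [0, 0, 0]],
    [[0, 0, 0], [0, 0, 0]],
    [[0, 0, 0], [0, 0, 0]],
    [[0, 0, 0], [0, 0, 0]]
  ],
  "gripper": 1,
  "squeeze": 35
}}

```text
time: 16.08
tool_pos: [0.3548, 0.2534, 0.0295]
tcp_rot: [-1.57, -0.0, -0.004]
wrist_force: [0.3, -1.7, 6.0]
width: 0.557
```

>>> {"method": "play_rows", "body": {
  "motion": [
    [[0, 0, 0.06], [0, 0, 0]],
    [[0, 0, 0.18], [0, 0, 0]],
    [[0, 0, 0.3], [0, 0, 0]],
    [[0.09, -0.12, 0.355], [0, 0, 0]],
    [[0.18, -0.24, 0.355], [0, 0, 0]],
    [[0.27, -0.36, 0.355], [0, 0, 0]],
    [[0.36, -0.48, 0.355], [0, 0, 0]],
    [[0.45, -0.6, 0.355], [0, 0, 0]],
    [[0.537, -0.718, 0.355], [0, 0, 0]],
    [[0.537, -0.718, 0.355], [0, 0, 0]]
  ]
}}

```text
time: 17.32
tool_pos: [0.5702, -0.0377, 0.1699]
tcp_rot: [-1.572, 0.005, -0.006]
wrist_force: [-0.2, 0.4, -1.2]
width: 0.555
```

>>> {"method": "play_rows", "body": {
  "motion": [
    [[0, 0, -0.05], [0, 0, 0]],
    [[0, 0, -0.15], [0, 0, 0]],
    [[0, 0, -0.25], [0, 0, 0]],
    [[0, 0, -0.3], [0, 0, 0]],
    [[0, 0, -0.325], [0, 0, 0]],
    [[0, 0, -0.338], [0, 0, 0]],
    [[0, 0, -0.345], [0, 0, 0]],
    [[0, 0, -0.35], [0, 0, 0]],
    [[0, 0, -0.35], [0, 0, 0]]
  ]
}}

```text
time: 18.45
tool_pos: [0.5691, -0.0344, 0.0315]
tcp_rot: [-1.571, 0.001, -0.004]
wrist_force: [-2.1, 1.1, 4.6]
width: 0.554
```

```bash
python3 - <<'E'
from m import *
s=bot.read_state();print(s['tool_pos'],s['wrist_force'])
p,d=snap('wrist','w6.png')
E
```

```text
[ 0.5690731  -0.03444105  0.0314893 ] [-2.13723923  1.14033063  4.55872534]
```

View pics/w6.png

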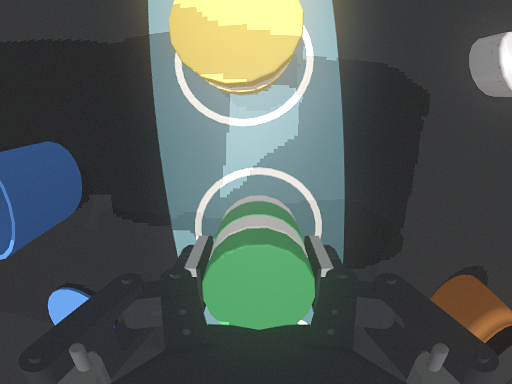

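>>> {"method": "play_rows", "body": {
  "motion": [
    [[0, 0, 0], [0, 0, 0]],
    [[0, 0, 0], [0, 0, 0]],
    [[0, 0, 0], [0, 0, 0]],
    [[0, 0, 0], [0, 0, 0]],
    [[0, 0, 0], [0, 0, 0]],
    [[0, 0, 0], [0, 0, 0]]
  ],
  "gripper": 0
}}

```text
time: 19.25
tool_pos: [0.5683, -0.0345, 0.03]
tcp_rot: [-1.571, 0.003, -0.002]
wrist_force: [0.0, 0.1, 0.1]
width: 0.998
```

>>> {"method": "play_rows", "body": {
  "motion": [
    [[0, 0, 0.15], [0, 0, 0]],
    [[0, 0, 0.3], [0, 0, 0]],
    [[0, 0, 0.425], [0, 0, 0]],
    [[-0.1, 0.02, 0.425], [0, 0, 0]],
    [[-0.22, 0.05, 0.425], [0, 0, 0]],
    [[-0.34, 0.07, 0.425], [0, 0, 0]],
    [[-0.372, 0.083, 0.425], [0, 0, 0]],
    [[-0.372, 0.083, 0.425], [0, 0, 0]],
    [[-0.372, 0.083, 0.425], [0, 0, 0]]
  ]
}}

```text
time: 20.38
tool_pos: [0.4209, -0.0015, 0.2006]
tcp_rot: [-1.571, 0.001, -0.004]
wrist_force: [0.4, -0.1, -0.5]
width: 0.999
```

```bash
python3 - <<'E'
from m import *
s=bot.read_state();print(s['tool_pos'],s['q'],s['time']);p,d=snap('wrist')
im=p[:,:,::-1].copy()
for c,z,r in(((.42,-.001),.07,.029),((.418,-.119),.009,.034),((.418,-.119),.039,.01)):
  for a in np.linspace(0,6.28,25):
    u,v=proj_wrist((c[0]+r*np.cos(a),c[1]+r*np.sin(a),z),s);cv2.circle(im,(int(round(u)),int(round(v))),1,(255,0,255),-1)
cv2.imwrite('pics/w7.png',im)
p,d=snap('top','t7.png')
for n,u,v,z in [('red',335,160,.072),('green',290,165,.072),('yellow',250,167,.072)]:
    print(n,topblob(p,d,u,v,z,rad=22))
E
```

```text
[ 0.42090382 -0.00146417  0.20060821] [-6.25617819e-02 -2.13766064e-01  2.15036888e+00 -1.41724891e-04
  1.20340349e+00 -5.94768697e-02] 20.375
red (array([ 0.57559546, -0.13870469,  0.07287656]), np.int64(322), (0.5762715935707092, -0.13931991159915924, 0.024370018392801285))
green (array([ 0.56729184, -0.03361553,  0.07317331]), np.int64(318), (0.5679321885108948, -0.03406186029314995, 0.02390015311539173))
yellow (array([0.55937575, 0.07142012, 0.07333312]), np.int64(315), (0.5597026348114014, 0.07200714945793152, 0.02404872328042984))
```

View pics/w7.png

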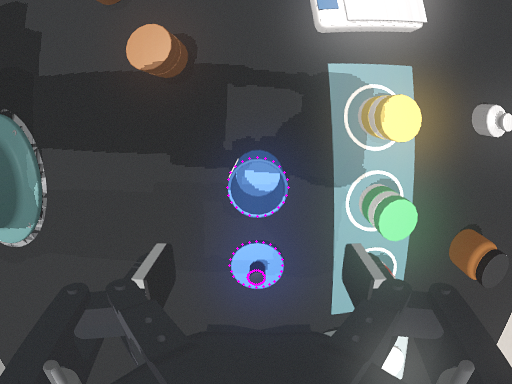

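All three jars are in their rings. The beaker and lid match their projections. I'll grasp the beaker.

>>> {"method": "play_rows", "body": {
  "motion": [
    [[0, 0, -0.1], [0, 0, 0]],
    [[0, 0, -0.2], [0, 0, 0]],
    [[0, 0, -0.3], [0, 0, 0]],
    [[0, 0, -0.38], [0, 0, 0]],
    [[0, 0, -0.425], [0, 0, 0]],
    [[0, 0, -0.425], [0, 0, 0]]
  ]
}}

```text
time: 21.22
tool_pos: [0.4184, -0.0014, 0.0283]
tcp_rot: [-1.571, 0.006, 0.001]
wrist_force: [-0.1, 0.1, -0.2]
width: 0.998
```

>>> {"method": "play_rows", "body": {
  "motion": [
    [[0, 0, 0], [0, 0, 0]],
    [[0, 0, 0], [0, 0, 0]],
    [[0, 0, 0], [0, 0, 0]],
    [[0, 0, 0], [0, 0, 0]],
    [[0, 0, 0], [0, 0, 0]],
    [[0, 0, 0], [0, 0, 0]],
    [[0, 0, 0], [0, 0, 0]]
  ],
  "gripper": 1,
  "squeeze": 25
}}

```text
time: 22.1
tool_pos: [0.421, -0.0014, 0.0313]
tcp_rot: [-1.571, -0.0, -0.005]
wrist_force: [0.6, -0.1, 5.9]
width: 0.675
```

>>> {"method": "play_rows", "body": {
  "motion": [
    [[0, 0, 0.08], [0, 0, 0]],
    [[0, 0, 0.2], [0, 0, 0]],
    [[0, 0, 0.35], [0, 0, 0]],
    [[0.05, -0.08, 0.45], [0, 0, 0]],
    [[0.11, -0.19, 0.5], [0, 0, 0]],
    [[0.18, -0.31, 0.5], [0, 0, 0]],
    [[0.25, -0.43, 0.5], [0, 0, 0]],
    [[0.32, -0.55, 0.5], [0, 0, 0]],
    [[0.38, -0.65, 0.5], [0, 0, 0]],
    [[0.43, -0.735, 0.5], [0, 0, 0]]
  ]
}}

```text
time: 23.35
tool_pos: [0.5915, -0.2967, 0.2289]
tcp_rot: [-1.57, 0.004, -0.002]
wrist_force: [-0.1, 0.6, -0.7]
width: 0.673
```

>>> {"method": "play_rows", "body": {
  "motion": [
    [[0, 0, -0.1], [0, 0, 0]],
    [[0, 0, -0.2], [0, 0, 0]],
    [[0, 0, -0.28], [0, 0, 0]],
    [[0, 0, -0.33], [0, 0, 0]],
    [[0, 0, -0.35], [0, 0, 0]],
    [[0, 0, -0.362], [0, 0, 0]],
    [[0, 0, -0.37], [0, 0, 0]],
    [[0, 0, -0.375], [0, 0, 0]],
    [[0, 0, -0.375], [0, 0, 0]]
  ]
}}

```text
time: 24.48
tool_pos: [0.5922, -0.2957, 0.0815]
tcp_rot: [-1.572, 0.001, -0.004]
wrist_force: [-0.6, 1.2, 2.9]
width: 0.669
```

```bash
python3 - <<'E'
from m import *
s=bot.read_state();print(s['tool_pos'],s['wrist_force'])
p,d=snap('wrist');im=p[:,:,::-1].copy()
for a in np.linspace(0,6.28,60):
    u,v=proj_wrist((.592+.056*np.cos(a),-.295+.056*np.sin(a),.05),s);cv2.circle(im,(int(round(u)),int(round(v))),1,(255,0,255),-1)
cv2.imwrite('pics/w8.png',im)
snap('scene','s8.png')
E
```

```text
[ 0.59221809 -0.2956991   0.0814511 ] [-0.57774582  1.22980022  2.85565207]
```

View pics/w8.png

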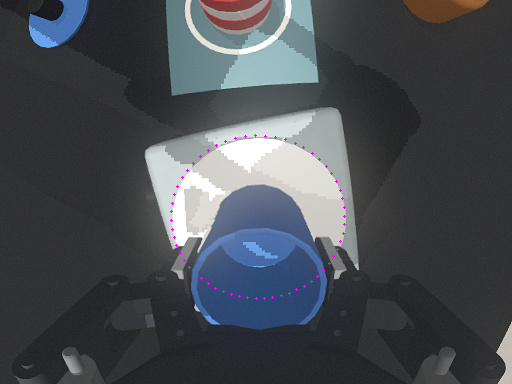

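View pics/s8.png

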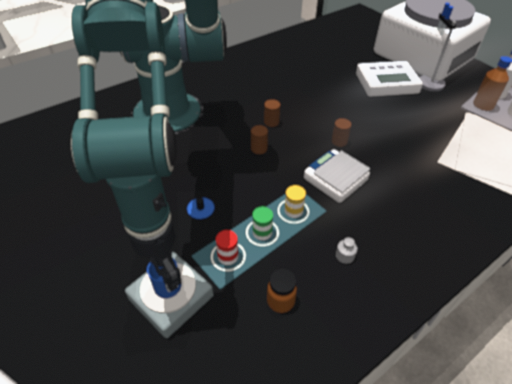

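>>> {"method": "play_rows", "body": {
  "motion": [
    [[0, 0, 0], [0, 0, 0]],
    [[0, 0, 0], [0, 0, 0]],
    [[0, 0, 0], [0, 0, 0]],
    [[0, 0, 0], [0, 0, 0]],
    [[0, 0, 0], [0, 0, 0]],
    [[0, 0, 0], [0, 0, 0]]
  ],
  "gripper": 0
}}

```text
time: 25.32
tool_pos: [0.5915, -0.2953, 0.08]
tcp_rot: [-1.571, 0.002, -0.002]
wrist_force: [0.7, -0.1, -0.3]
width: 1.004
```

>>> {"method": "play_rows", "body": {
  "motion": [
    [[0, 0, 0.13], [0, 0, 0]],
    [[0, 0, 0.27], [0, 0, 0]],
    [[0, 0, 0.35], [0, 0, 0]],
    [[-0.08, 0.08, 0.35], [0, 0, 0]],
    [[-0.18, 0.18, 0.35], [0, 0, 0]],
    [[-0.28, 0.28, 0.33], [0, 0, 0]],
    [[-0.37, 0.37, 0.3], [0, 0, 0]],
    [[-0.435, 0.44, 0.3], [0, 0, 0]],
    [[-0.435, 0.44, 0.3], [0, 0, 0]],
    [[-0.435, 0.44, 0.3], [0, 0, 0]]
  ]
}}

```text
time: 26.58
tool_pos: [0.4183, -0.1197, 0.2007]
tcp_rot: [-1.572, 0.001, -0.004]
wrist_force: [-0.3, 0.4, 1.6]
width: 1.001
```

```bash
python3 - <<'E'
from m import *
s=bot.read_state();print(s['tool_pos'],s['time']);p,d=snap('wrist')
im=p[:,:,::-1].copy()
for c,z,r in(((.418,-.119),.009,.034),((.418,-.119),.039,.01)):
  for a in np.linspace(0,6.28,25):
    u,v=proj_wrist((c[0]+r*np.cos(a),c[1]+r*np.sin(a),z),s);cv2.circle(im,(int(round(u)),int(round(v))),0,(255,0,255),-1)
cv2.imwrite('pics/w9.png',cv2.resize(im[100:260,160:360],None,fx=4,fy=3.7))
p,d=snap('top','t9.png')
print('beaker',topblob(p,d,400,152,.12,rad=24))
hsv=cv2.cvtColor(p,cv2.COLOR_RGB2HSV)
b=((hsv[...,0]>100)&(hsv[...,0]<125)&(hsv[...,1]>120)&(hsv[...,2]>60)).astype(np.uint8);b[185:]=0
n,lab,st,ce=cv2.connectedComponentsWithStats(b)
for i in range(1,n):
    if st[i,4]>100:
        v_,u_=np.nonzero(lab==i)
        Q=np.array([plane('top',a,b_,.12)[:2] for a,b_ in zip(u_,v_)],np.float32);print(ce[i],cv2.minEnclosingCircle(Q))
cv2.imwrite('pics/t9c.png',cv2.resize(p[110:200,360:450,::-1],None,fx=5,fy=5,interpolation=cv2.INTER_CUBIC))
E
```

```text
[ 0.41828065 -0.11967728  0.20074266] 26.575
beaker (array([ 0.59105551, -0.29404527,  0.11893969]), np.int64(182), (0.5909806489944458, -0.2942861020565033, 0.029493553563952446))
[405.98684211 151.86842105] ((0.5917820334434509, -0.29481399059295654), 0.029162276536226273)
```

View pics/w9.png

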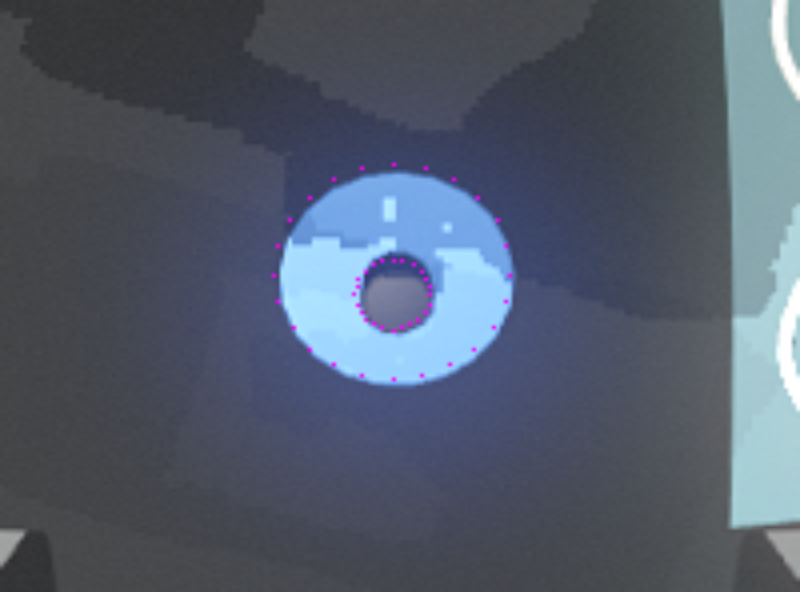

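View pics/t9c.png

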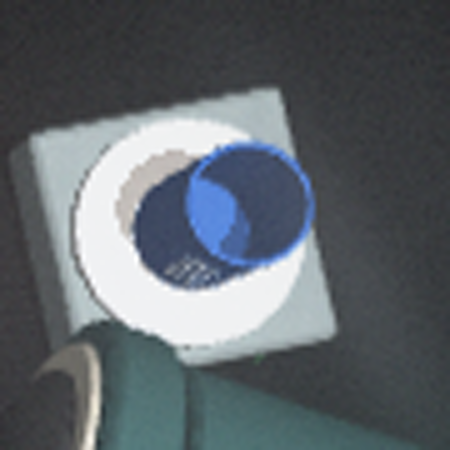

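The lid knob's projection matches to about 1 mm, and the beaker stands upright on the plate within 1 mm of its centre. I'll grasp the knob.

>>> {"method": "play_rows", "body": {
  "motion": [
    [[0.002, -0.002, -0.1], [0, 0, 0]],
    [[0.002, -0.002, -0.2], [0, 0, 0]],
    [[0.002, -0.002, -0.3], [0, 0, 0]],
    [[0.002, -0.002, -0.4], [0, 0, 0]],
    [[0.002, -0.002, -0.44], [0, 0, 0]],
    [[0.002, -0.002, -0.463], [0, 0, 0]],
    [[0.002, -0.002, -0.463], [0, 0, 0]]
  ]
}}

```text
time: 27.55
tool_pos: [0.419, -0.1204, 0.0152]
tcp_rot: [-1.571, 0.002, -0.003]
wrist_force: [0.6, 0.3, 0.3]
width: 0.998
```

>>> {"method": "play_rows", "body": {
  "motion": [
    [[0, 0, 0], [0, 0, 0]],
    [[0, 0, 0], [0, 0, 0]],
    [[0, 0, 0], [0, 0, 0]],
    [[0, 0, 0], [0, 0, 0]],
    [[0, 0, 0], [0, 0, 0]],
    [[0, 0, 0], [0, 0, 0]],
    [[0, 0, 0], [0, 0, 0]],
    [[0, 0, 0], [0, 0, 0]],
    [[0, 0, 0], [0, 0, 0]],
    [[0, 0, 0], [0, 0, 0]]
  ],
  "gripper": 1,
  "squeeze": 30
}}

```text
time: 28.8
tool_pos: [0.4187, -0.1202, 0.0154]
tcp_rot: [-1.571, 0.002, -0.003]
wrist_force: [-1.3, 0.5, 5.5]
width: 0.222
```

>>> {"method": "play_rows", "body": {
  "motion": [
    [[0, 0, 0.08], [0, 0, 0]],
    [[0, 0, 0.2], [0, 0, 0]],
    [[0, 0, 0.33], [0, 0, 0]],
    [[0, 0, 0.44], [0, 0, 0]],
    [[0.09, -0.09, 0.463], [0, 0, 0]],
    [[0.18, -0.18, 0.463], [0, 0, 0]],
    [[0.27, -0.27, 0.463], [0, 0, 0]],
    [[0.36, -0.36, 0.463], [0, 0, 0]],
    [[0.432, -0.437, 0.463], [0, 0, 0]],
    [[0.432, -0.437, 0.463], [0, 0, 0]]
  ]
}}

```text
time: 30.05
tool_pos: [0.5922, -0.2968, 0.1985]
tcp_rot: [-1.571, 0.004, -0.003]
wrist_force: [-0.2, 1.4, -0.7]
width: 0.221
```

```bash
python3 - <<'E'
from m import *
s=bot.read_state();print(s['tool_pos'],s['time'],s['width']);p,d=snap('wrist')
im=p[:,:,::-1].copy()
for c,z,r in(((.5915,-.2945),.12,.029),):
  for a in np.linspace(0,6.28,40):
    u,v=proj_wrist((c[0]+r*np.cos(a),c[1]+r*np.sin(a),z),s);cv2.circle(im,(int(round(u)),int(round(v))),0,(255,0,255),-1)
tp=s['tool_pos']
for a in np.linspace(0,6.28,40):
    u,v=proj_wrist((tp[0]+.034*np.cos(a),tp[1]+.034*np.sin(a),tp[2]-.0152+.009),s);cv2.circle(im,(int(round(u)),int(round(v))),0,(0,255,255),-1)
cv2.imwrite('pics/w10.png',cv2.resize(im,None,fx=1.5,fy=1.5))
E
```

```text
[ 0.59219999 -0.29680646  0.19849508] 30.05 0.2210813032588049
```

View pics/w10.png

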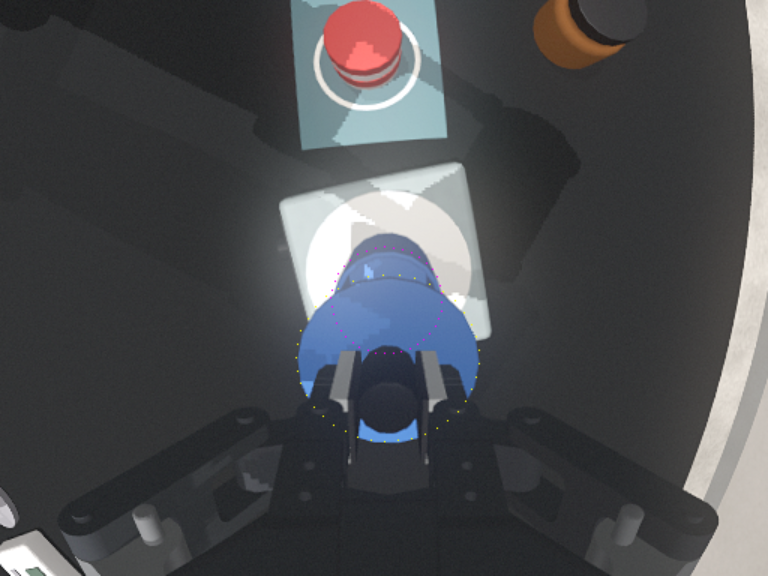

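The lid hangs level and lines up with the beaker to about 2 mm. I'll lower it.

>>> {"method": "play_rows", "body": {
  "motion": [
    [[0, 0, -0.03], [0, 0, 0]],
    [[0, 0, -0.07], [0, 0, 0]],
    [[0, 0, -0.11], [0, 0, 0]],
    [[0, 0, -0.14], [0, 0, 0]],
    [[0, 0, -0.155], [0, 0, 0]],
    [[0, 0, -0.165], [0, 0, 0]],
    [[0, 0, -0.17], [0, 0, 0]],
    [[0, 0, -0.173], [0, 0, 0]],
    [[0, 0, -0.175], [0, 0, 0]],
    [[0, 0, -0.175], [0, 0, 0]]
  ]
}}

```text
time: 31.35
tool_pos: [0.5914, -0.295, 0.1305]
tcp_rot: [-1.571, 0.002, -0.003]
wrist_force: [-0.3, 1.0, -0.2]
width: 0.22
```

```bash
python3 - <<'E'
from m import *
s=bot.read_state();print(s['tool_pos'],s['wrist_force']);snap('wrist','w11.png')
E
```

```text
[ 0.59136151 -0.29502352  0.13052604] [-0.34039527  0.98298964 -0.19221587]
```

View pics/w11.png

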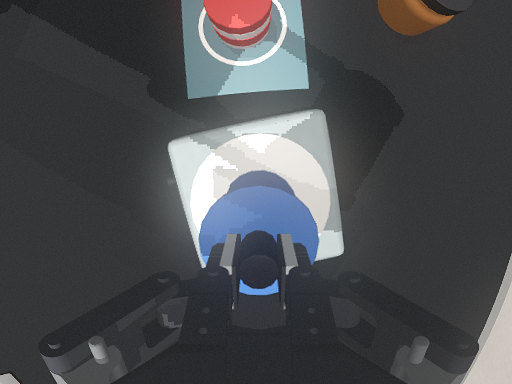

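Now about 1 mm more until it touches.

>>> {"method": "play_rows", "body": {
  "motion": [
    [[0, 0, -0.001], [0, 0, 0]],
    [[0, 0, -0.0025], [0, 0, 0]],
    [[0, 0, -0.0025], [0, 0, 0]]
  ]
}}

```text
time: 31.78
tool_pos: [0.5914, -0.2951, 0.1305]
tcp_rot: [-1.571, 0.002, -0.003]
wrist_force: [-1.9, 0.7, 5.3]
width: 0.221
```

>>> {"method": "play_rows", "body": {
  "motion": [
    [[0, 0, 0], [0, 0, 0]],
    [[0, 0, 0], [0, 0, 0]],
    [[0, 0, 0], [0, 0, 0]],
    [[0, 0, 0], [0, 0, 0]],
    [[0, 0, 0], [0, 0, 0]],
    [[0, 0, 0], [0, 0, 0]],
    [[0, 0, 0], [0, 0, 0]]
  ],
  "gripper": 0
}}

```text
time: 32.65
tool_pos: [0.5911, -0.2949, 0.1291]
tcp_rot: [-1.571, 0.002, -0.002]
wrist_force: [0.8, 0.6, 0.1]
width: 0.999
```

>>> {"method": "play_rows", "body": {
  "motion": [
    [[0, 0, 0.05], [0, 0, 0]],
    [[0, 0, 0.15], [0, 0, 0]],
    [[0, 0, 0.28], [0, 0, 0]],
    [[-0.1, 0, 0.3], [0, 0, 0]],
    [[-0.2, -0.05, 0.3], [0, 0, 0]],
    [[-0.3, -0.1, 0.3], [0, 0, 0]],
    [[-0.4, -0.15, 0.3], [0, 0, 0]],
    [[-0.4, -0.15, 0.3], [0, 0, 0]],
    [[-0.4, -0.15, 0.3], [0, 0, 0]],
    [[-0.4, -0.15, 0.3], [0, 0, 0]]
  ]
}}

```text
time: 33.9
tool_pos: [0.4321, -0.3546, 0.2497]
tcp_rot: [-1.571, 0.001, -0.002]
wrist_force: [0.2, 0.2, 0.1]
width: 1.001
```

```bash
python3 - <<'E'
from m import *
s=bot.read_state();print(s['tool_pos'],s['time'])
p,d=snap('top')
for n,u,v,z in [('red',335,160,.072),('green',290,165,.072),('yellow',250,167,.072),('knob',410,150,.154),('disc',405,152,.124)]:
    print(n,topblob(p,d,u,v,z,rad=22 if n!='disc' else 30,tol=.006))
cv2.imwrite('pics/t12.png',cv2.resize(p[80:210,200:450,::-1],None,fx=3.2,fy=3.2,interpolation=cv2.INTER_CUBIC))
q,_=snap('scene'); cv2.imwrite('pics/s12.png',cv2.resize(q[160:340,110:380,::-1],None,fx=2.9,fy=2.9,interpolation=cv2.INTER_CUBIC))
for l in ['lid_knob','beaker_center']:
    print(l,[(c2w('scene',r['xyz']).round(4),round(r['conf'],2)) for r in cams.mark_of('scene',l)])
E
```

```text
[ 0.43210381 -0.35458537  0.24969143] 33.9
red (array([ 0.57560715, -0.13872264,  0.07303465]), np.int64(322), (0.576511561870575, -0.13944850862026215, 0.02425794117152691))
green (array([ 0.56737001, -0.03372554,  0.07320622]), np.int64(318), (0.5676355361938477, -0.034161653369665146, 0.02406882867217064))
yellow (array([0.55946854, 0.07143696, 0.0734548 ]), np.int64(316), (0.5596851110458374, 0.07170489430427551, 0.023864885792136192))
knob (array([ 0.58975271, -0.29248707,  0.15476713]), np.int64(72), (0.5898689031600952, -0.29355913400650024, 0.010121703147888184))
disc (array([ 0.58938869, -0.29170779,  0.12516174]), np.int64(606), (0.5903456807136536, -0.2933817505836487, 0.03413376584649086))
lid_knob [(array([ 0.5902, -0.298 ,  0.1412]), 0.97)]
beaker_center [(array([ 0.5946, -0.2915,  0.0881]), 0.8)]
```

View pics/t12.png

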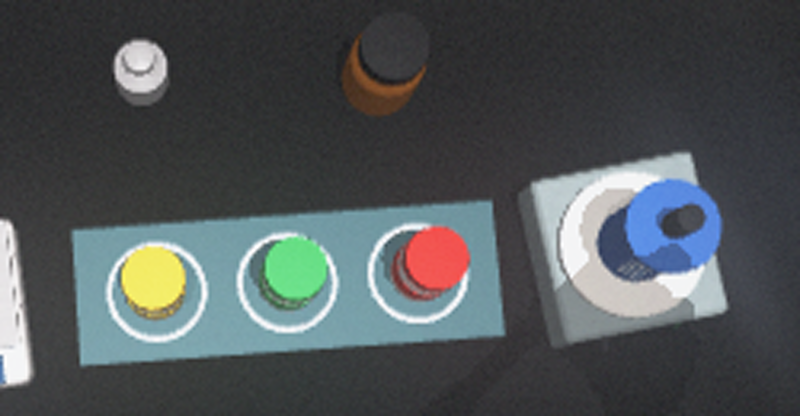

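View pics/s12.png

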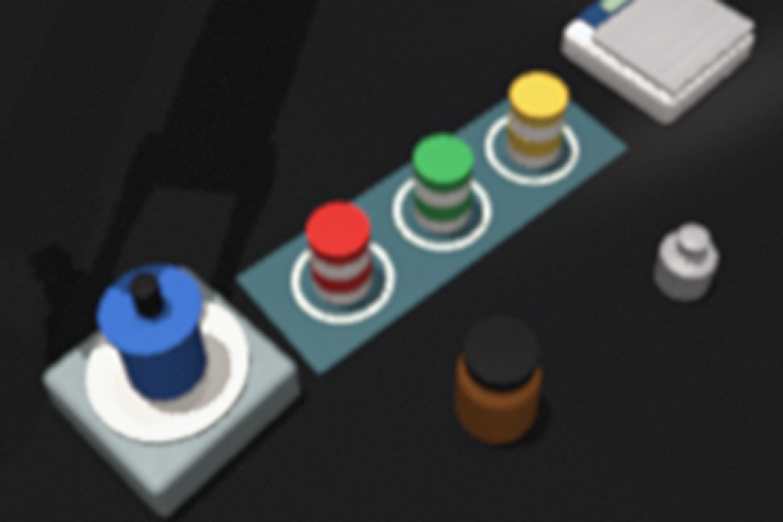

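The three jars stand in their rings, the lid sits level on the beaker with the disc at z = 0.125 and the knob top at 0.155, and the arm is clear. I'll hand the job in.

```bash
python3 -c "
from workcell import bot
print(bot.finish_job())"
```

```text
the job is handed in; nothing more can be done
None
```

I set the bench out as asked and handed the job in at about 34 s of the 122 s allowed; no verdict was reported.

- **Jars:** The red jar stands in the ring next to the stirrer, the green in the middle and the yellow at the other end. In the last top picture each was about 1 mm from its ring centre, upright, with its cap top at about 0.073 m.
- **Beaker and lid:** Before the lid went on, the beaker was within about 1 mm of the plate's centre. The lid looks level and seated: its disc top is at 0.125 m and its knob top at 0.155 m, about 1 mm high against the nominal heights. It lies within about 2 mm of the beaker's axis.
- **Bystanders:** The amber jar and the steel weight were never approached and look unmoved. I did not measure them again at the end.

**Checks that disagreed:**
- The scene camera's network put the knob and the beaker centre about 8 mm apart. It is only good to about 4 mm per point, and both the depth fit and the pictures show them aligned.
- For the yellow jar, the network ranked the three brown look-alikes above it. I chose the yellow one by its colour in an enlarged crop.

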